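# Ease the key paddle off the barbed hook and stand it in its block

### The arm

A 6-joint arm with a two-finger parallel gripper is mounted at the origin on the work surface; the furniture and walls round the work are solid. World frame = base frame: x ahead of the robot, y to its left, z up, the work surface at z = 0. Lengths are in mm, angles in rad, forces in N, time in s.
With the tool pointing down it reaches from about 350 to 875 mm from the base axis. Payload 4.2 kg.
Tool frame: the origin (TCP) lies at the very end of the fingers, on their centre line; the grasp point (between the pads) lies 19 mm behind it; z points along the fingers, y is the line along which they close (so a half turn about z gives the same grasp; the last joint's range is limited). The gripper opens to 85 mm and grips with 20 to 120 N. Pads are 22 mm wide; open, the fingers measure 114 mm over their backs; the gripper's body (76 mm by 85 mm) begins 54 mm behind the grasp point. The pads swing forward as they close: fully open they stand 13 mm farther back than shut.
Start: joints at [-0.957, 0.385, 0.008, 0, -1.194, -0.259], TCP at [217.141, -586.045, 231.312] pointing down, gripper open.
Joint ranges: [-3.14, 3.14], [-1.21, 2.06], [-1.07, 1.41], [-3.16, 2.05], [-2.99, -0.16], [-3.1, 3.1]. Speed limits (rad/s): [2.79, 2.79, 3.14, 3.14, 3.14, 3.14].

### API

Orientations are given as a unit quaternion [x, y, z, w].
In Python, from bench import arm, optics gives the robot as it stands. The module is installed in compiled form; this text tells all that it offers.
- The arm moves only by the tool step_arm, never from a script. Its argument "motion" is a list of rows, each an object with "dr": the turn, a rotation vector about the tool's x, y, z in units of 8 degrees (1.0 is 8 degrees), a list of three; "slide": the shift along the tool's x, y, z in mm, a list of three; "jaw": the finger opening in mm, from 0 to 85.4. A call has exactly 8 rows; each row is the pose to reach, as a shift and turn from the pose commanded when the call began, along the tool's axes at that moment; what a row does not reach only later rows make up. A row lasts 1/8 s, in which the tool goes at most 62.5 mm and 10.7 degrees, less where a joint would pass 70% of its speed; a pose out of reach is approached as far as the arm can. A call with a gripper value outside its range is refused whole. The fingers move at their own pace and stop on an object; the grip force is fixed at half the most. Time passes only in rows, so rows that repeat a pose let the fingers close, or fill a call up. It gives the time, the measured TCP pose, the force, the opening and the grip force at its end, in the units of the state.
- arm.read_state(): the state, without advancing time (a new reading comes with each control period).
- optics.get_image(name): name is "scene" or "side" or "wrist"; returns the picture (400x640x3 uint8, blue, green, red); there is no depth.
- optics.camera_info(name): a dict with "camera_matrix" (3x3 intrinsics, pixels), "view" (4x4, takes a point from world to camera coordinates); the wrist camera has in their place "T_tool_cam" (4x4, takes a point from camera to tool coordinates, whose origin is the TCP and whose axes are the flange's). Camera axes: x right, y up, looking along -z (the intrinsics and any distortion apply to the point x, -y, -z); pixel columns grow to the right and rows downward; lengths in mm; the calibration is good to about 2 mm. A picture is of the moment at which its call begins: read the wrist's pose just before it. camera_info takes no time and is no camera call.
- arm.job_done(): hands the job in; it is judged then, once.
The state is a dict: "clock": time; "joints": joint angles; "joint_vel": joint speeds; "joint_efforts": joint torques, N m; "position": TCP position; "ee_rot": TCP orientation; "contact_force": force on the tool from outside, world axes, zero at the start; "wrist_torque": the same for the moment, N m; "gripper_width": finger opening in mm; "grasp_force": force on a finger pad.
Only numpy, scipy, OpenCV 4.12 (cv2) and the standard library are available. Lean on these libraries where they do the work, as an engineer would, in place of code of your own. Each camera call takes 0.05 s, during which the arm holds its last target. There are 200 camera calls.

### The job

Take the oak cellar-key paddle off the barbed display hook: raise it, tilt it and back it over the barb tip by feel, without ever forcing the hook. Then stand the paddle upright in the slot of the dark oak block, pushed fully home, and let go. Do not drop it, and leave the bottles, the glass and the other things on the table where they are.

Things in the scene. Friction and masses are not known exactly. Their poses are not given: they have to be found in the camera images.
- hook_stand: Fixed stand with a barbed steel hook of 6 mm round bar. Dark steel foot 96 mm dia., 12 mm high; upright post 12 mm dia., 166 mm high, brass collar 22 mm dia. round its top. Origin: centre of the foot's underside, on the table; z up; the hook points along +x, y = 0 all along it.
- shank_root (a point): Point inside the post, 160 mm above the table, where the shank's axis begins. From here the 6 mm bar runs level along the stand's +x for 60 mm to the bend. The hook springs up and down as a whole, some 6.5 N per mm, and does not give lengthwise. It is easily spoilt: the paddle must not press on it with more than 8 N.
- hook_bend (a point): Bend of the hook, on the bar's axis. Beyond it the bar rises straight for 46 mm, away from the post, at 33 to 63 degrees from level: bent in use, differs each time, not measured, find it by feel or sight. On the upper side of its last 10 mm a brass spur 5 mm high points back: bar plus barb are 11 mm deep, and what slides out along the bar's top jams under it. The underside is smooth.
- paddle: Loose oak key paddle, 0.10 to 0.17 kg, 138 mm high (z, up), 44 mm wide (y), 8 mm thick (x), brass key inlaid in both faces. Origin: centre of its lower end. It starts hanging upright on the shank 28 to 40 mm from the post's axis, shank through its window, its x along the hook's x within 0.1 rad.
- paddle_window (a point): Centre of the window, 82 mm above the paddle's lower end: it pierces the paddle along x, 24 mm wide (y), 14 mm high. Upright, the paddle cannot pass the barb. With its top tilted 30 to 45 degrees toward the post, and raised so that the window's lower edge runs lightly along the underside of the bar, it passes with 1 to 3 mm to spare.
- paddle_sill (a point): Centre of the round brass lip (4 mm radius, along y) that forms the window's lower edge, 71 mm above the paddle's lower end. A like lip, the bridge, forms the upper edge with its centre at 93 mm; the bridge rests on the shank at the start. Raised 8 mm from there, the sill meets the shank's underside.
- paddle_grip (a point): Middle of the grip tab, 120 mm above the paddle's lower end. The tab is 28 mm wide (y), 8 mm thick (x) and runs from the 44 mm wide shoulders at 101 mm to the top at 138 mm: pinch it from above by its two narrow edges, closing along y.
- key_block: Fixed dark oak block 70 x 90 x 42 mm (x, y, z), origin at the centre of its underside on the table, z up. Its top has a slot centred on it, 11.5 mm wide along x, 48.5 mm long along y, 30 mm deep (floor at z = 12 mm), with chamfered mouth, for the paddle's lower end (8 x 44 mm) either way round.
- slot_floor (a point): Centre of the slot's floor, 12 mm above the block's underside; axes as the block's.
- bottle_a: Dark wine bottle with white cap, 74 mm dia., 321 mm high, origin at the centre of its underside; bystander, stands loose.
- bottle_b: Another dark wine bottle with white cap, 74 mm dia., 321 mm high, origin at the centre of its underside; bystander, stands loose.
- glass: Stemmed tasting glass, 65 mm dia., 155 mm high, origin at the centre of its foot's underside; bystander, stands loose.
- pump: White hand vacuum pump with black top, 44 mm dia., 99 mm high, origin at the centre of its underside; bystander, stands loose.
- stopper: Cork bottle stopper standing on its brass cap, 29 mm dia., 37 mm high, origin at the centre of its underside; bystander, stands loose.
Mind the look-alikes: they are no part of the job. There is more than one size of the paddle; the job needs the smaller. Of the things that look like the key_block, the smaller one is meant.

How it is judged:
By the outcome, as a careful person would: the job done as asked, in the order asked, and still so for the second after the job is handed in, with the robot touching nothing.
It also fails if it takes over 72 s, if anything falls off the work surface, if the arm or the gripper's body presses on something with over 40 N, if the wrist force passes 120 N, or if a joint passes its speed limit or range.

## Working session

There is one attempt and no reset: what is moved stays moved. The work goes in short steps, Python scripts to look and compute and a tool call to move; the robot and the scene stay as the last step left them, time stands still between calls to the robot, and variables do not carry over. Pictures are saved under pics/ and viewed, at most 10 in all, crops included, and the job is handed in when it is done.

Besides the shell and the picture viewer there is one more tool, called after "Request:" in YAML: its name, and indented under it one key for each argument. step_arm: Moves the arm, as the interface text tells. Its arguments: {"type":"object","properties":{"motion":{"type":"array","items":{"type":"object","properties":{"dr":{"type":"array","items":{"type":"number"}},"slide":{"type":"array","items":{"type":"number"}},"jaw":{"type":"number"}}}}},"required":["motion"]}

```bash
mkdir -p pics
cat > h.py <<'E'
import numpy as np, cv2
from bench import arm, optics
from scipy.spatial.transform import Rotation as R
def cam(n,st=None):
    i=optics.camera_info(n); K=np.array(i["camera_matrix"])
    if n=="wrist":
        T=np.eye(4);T[:3,:3]=R.from_quat(st["ee_rot"]).as_matrix();T[:3,3]=st["position"]
        V=np.linalg.inv(T@np.array(i["T_tool_cam"]))
    else: V=np.array(i["view"])
    return K,V,i
def ray(K,V,uv):
    d=np.linalg.inv(K)@[uv[0],uv[1],1.]; d=np.array([d[0],-d[1],-d[2]])
    return -V[:3,:3].T@V[:3,3], V[:3,:3].T@d
def onz(K,V,uv,z):
    o,d=ray(K,V,uv); return o+d*(z-o[2])/d[2]
def proj(K,V,p):
    c=V[:3,:3]@np.array(p,float)+V[:3,3]; q=K@[c[0],-c[1],-c[2]]; return q[:2]/q[2]
def tri(rays):
    A=0;b=0
    for o,d in rays:
        d=d/np.linalg.norm(d);P=np.eye(3)-np.outer(d,d);A=A+P;b=b+P@o
    return np.linalg.solve(A,b)
E
python3 - <<'E'
from h import *
ims=[]
for n in ["scene","side","wrist"]:
    im=optics.get_image(n); cv2.imwrite(f"pics/{n}0.png",im)
    i=optics.camera_info(n); print(n,{k:np.round(np.array(v),3).tolist() for k,v in i.items() if not isinstance(v,str)})
st=arm.read_state();print(st)
E
```

```text
scene {'camera_matrix': [[397.066, 0.0, 324.384], [0.0, 397.066, 192.415], [0.0, 0.0, 1.0]], 'view': [[-0.785, -0.619, 0.01, 488.305], [0.241, -0.29, 0.926, -281.149], [-0.57, 0.73, 0.377, -884.084], [0.0, 0.0, 0.0, 1.0]]}
side {'camera_matrix': [[514.886, 0.0, 314.781], [0.0, 514.886, 198.393], [0.0, 0.0, 1.0]], 'view': [[0.997, -0.074, -0.024, -606.417], [0.05, 0.37, 0.928, -166.481], [-0.06, -0.926, 0.373, -1357.234], [0.0, 0.0, 0.0, 1.0]]}
wrist {'camera_matrix': [[312.251, 0.0, 316.205], [0.0, 312.251, 195.257], [0.0, 0.0, 1.0]], 'T_tool_cam': [[0.001, 0.949, 0.317, 81.189], [1.0, -0.001, 0.001, -0.322], [0.001, 0.317, -0.949, -141.947], [0.0, 0.0, 0.0, 1.0]]}
{'clock': 0.15, 'joints': array([-9.57388772e-01,  3.85417433e-01,  6.92512646e-03, -3.45084917e-04,
       -1.19401512e+00, -2.58612917e-01]), 'joint_vel': array([ 7.78578225e-04, -3.37509981e-03,  1.42320043e-03,  3.20302144e-03,
        1.05768037e-05,  1.84896909e-04]), 'joint_efforts': array([-1.56722585e-04, -3.92677546e+01,  1.88582003e+01,  4.18864489e+00,
       -3.42682521e-03, -4.96893279e-06]), 'position': array([ 216.98610445, -585.64738559,  230.44554228]), 'ee_rot': array([-1.76405649e-01,  9.84317169e-01,  8.43242699e-04, -2.15941366e-04]), 'contact_force': array([-0.37934664, -0.24344688, -0.05033154]), 'wrist_torque': array([0.03457832, 0.04752021, 0.0003195 ]), 'grasp_force': 0.0, 'gripper_width': 85.64098277568357}
```

View pics/scene0.png

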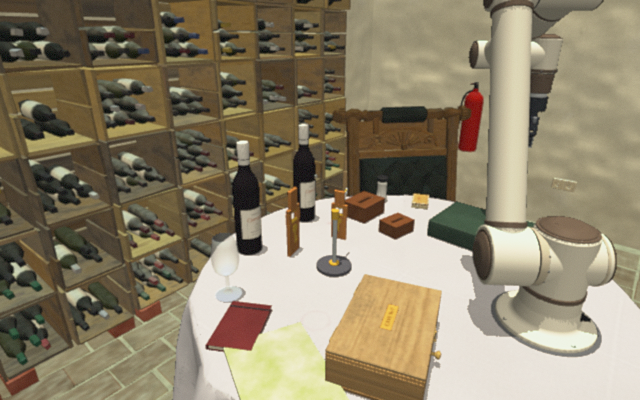

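View pics/side0.png

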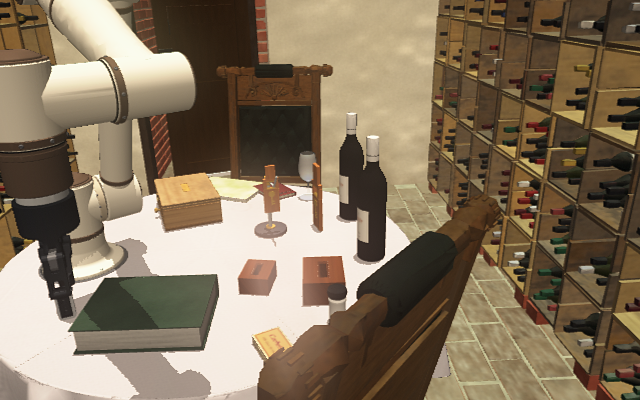

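The scene view shows two paddles: one on the hook stand at about (341,213), and a standing one at (293,222). It also shows two blocks, at (396,225) and (365,207). In the side view these are paddles at (270,190) and (318,198), and blocks at (258,276) and (323,278). The paddle on the hook and the block at scene (396,225) / side (258,276) look like the smaller ones, so I'll check them in an enlarged crop.

Run:
```python
from h import *
a=cv2.imread("pics/scene0.png")[175:285,275:425]; b=cv2.imread("pics/side0.png")[155:305,225:355]
a=cv2.resize(a,None,fx=2.72*1.0,fy=2.72,interpolation=cv2.INTER_CUBIC); b=cv2.resize(b,None,fx=3,fy=3,interpolation=cv2.INTER_CUBIC)
c=np.zeros((450,800,3),np.uint8); c[:a.shape[0],:a.shape[1]]=a; c[:b.shape[0],410:410+b.shape[1]]=b[:, :390]
cv2.imwrite("pics/crop1.png",c)
cs,ci=cam("scene"),cam("side")
for n,s,d in [("stand",(334,266),(270,229)),("blockS",(396,220),(257,268)),("blockL",(365,200),(323,268))]:
    p=tri([ray(*cs[:2],s),ray(*ci[:2],d)]);print(n,p.round(), proj(*cs[:2],p).round())
```

```text
stand [487. 130.   5.] [334. 266.]
blockS [ 460. -159.   40.] [396. 220.]
blockL [ 611. -206.   54.] [364. 199.]
```

View pics/crop1.png

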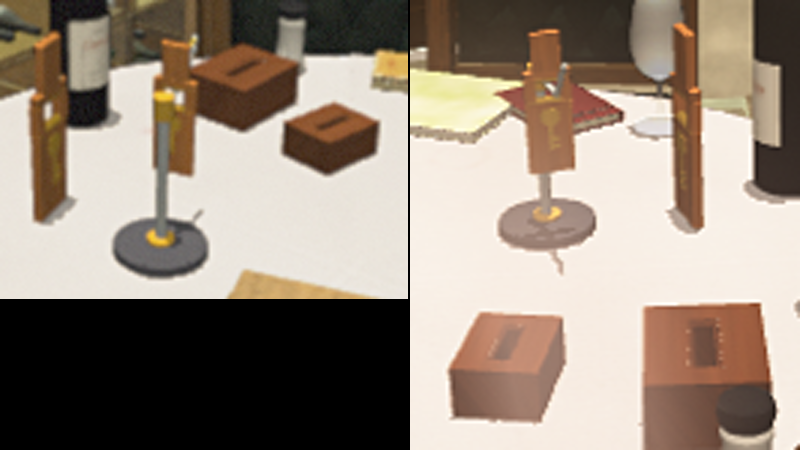

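The crop confirms it. The smaller paddle hangs on the hook at scene (341,213) and the smaller block is at scene (396,225), with its top triangulating to z≈40. The standing paddle and the block at (365,207) are the larger look-alikes.

Run:
```python
from h import *
cs,ci=cam("scene"),cam("side")
f=lambda x,y:(x/2.72+275,y/2.72+175)
g=lambda x,y:((x-410)/3+225,y/3+155)
for n,s,d in [("tip",f(194,40),g(565,68)),("tabtop",f(175,42),g(545,31)),("padbot_r",f(192,173),g(527,173)),("padbot_l",f(154,165),g(575,168)),("sh_r?",f(193,78),g(526,66)),
 ("B_a",f(338,103),g(563,318)),("B_b",f(378,122),g(475,313)),("B_c",f(330,146),g(452,365)),("B_d",f(285,124),g(542,369))]:
    p=tri([ray(*cs[:2],s),ray(*ci[:2],d)]);print(n,p.round(), (proj(*cs[:2],p)-s).round(1))
print("posttop",onz(*cs[:2],f(163,97),166), "foot", onz(*cs[:2],f(161,240),12),onz(*ci[:2],g(547,217),12))
for q in [(338,103),(378,122),(330,146),(285,124)]: print("blk",onz(*cs[:2],f(*q),42))
for q in [(563,318),(475,313),(452,365),(542,369)]: print("blk side",onz(*ci[:2],g(*q),42))
```

```text
tip [515.  44. 192.] [-0.3 -0.2]
tabtop [499.  98. 210.] [-0. -0.]
padbot_r [476.  93.  75.] [0.6 0.4]
padbot_l [519. 100.  73.] [-0. -0.]
sh_r? [479.  95. 178.] [-0.2 -0.2]
B_a [ 487. -187.   60.] [-5.8 -3.5]
B_b [ 421. -164.   60.] [-5.2 -2.5]
B_c [ 430. -142.   18.] [5.2 2.5]
B_d [ 501. -156.   18.] [4.3 2.5]
posttop [489.79051812 126.95644227 166.        ] foot [487.58302502 127.96390522  12.        ] [489.10671891 126.00178538  12.        ]
blk [ 477.08116593 -209.90873724   42.        ]
blk [ 416.29002333 -193.049411     42.        ]
blk [ 429.94225018 -104.12943941   42.        ]
blk [ 496.77323924 -120.07574369   42.        ]
blk side [ 505.09739776 -133.63993975   42.        ]
blk side [ 433.52751551 -116.70975457   42.        ]
blk side [ 419.93150703 -198.09674467   42.        ]
blk side [ 488.82952242 -212.01258821   42.        ]
```

The stand is at about (489,127) with the hook pointing along (0.30,-0.95), and the paddle tab is at about (499,98) with its top at z≈210. The block is at about (459,-161), with its slot axis at about 79°. I'll move above the paddle.

Request:
step_arm:
  motion:
    - {"slide": [-20, 20, -55], "dr": [0, 0, -0.6], "jaw": 85}
    - {"slide": [-50, 54, -90], "dr": [0, 0, -1.2], "jaw": 85}
    - {"slide": [-90, 98, -90], "dr": [0, 0, -1.9], "jaw": 80}
    - {"slide": [-130, 141, -90], "dr": [0, 0, -2.6], "jaw": 75}
    - {"slide": [-170, 184, -90], "dr": [0, 0, -3.3], "jaw": 70}
    - {"slide": [-210, 228, -90], "dr": [0, 0, -4.0], "jaw": 65}
    - {"slide": [-245, 266, -90], "dr": [0, 0, -4.6], "jaw": 60}
    - {"slide": [-270, 293, -90], "dr": [0, 0, -5.2], "jaw": 60}

```text
clock: 1.15
position: [368.8, -215.5, 321.3]
ee_rot: [-0.516, 0.856, -0.0, 0.0]
contact_force: [0.3, 0.0, 0.6]
gripper_width: 60.0
grasp_force: 0.0
```

Run:
```python
from h import *
st=arm.read_state();M=R.from_quat(st["ee_rot"]).as_matrix();print(st["position"],M.round(3).tolist(),st["joints"].round(2))
h=np.array([.29,-.957,0]);y=np.cross([0,0,-1],h)
D=np.stack([h,y,[0,0,-1]],1)
print("dr",(R.from_matrix(M.T@D).as_rotvec()*180/np.pi/8).round(2),"slide",(M.T@(np.array([498,98,325])-st["position"])).round(1))
```

```text
[ 368.77377428 -215.50865481  321.33822124] [[-0.467, -0.884, 0.0], [-0.884, 0.467, 0.0], [-0.0, -0.0, -1.0]] [-0.15 -0.02 -0.28 -0.   -1.32 -0.34]
dr [-0.    0.   -5.59] slide [-337.6   32.    -3.5]
```

Request:
step_arm:
  motion:
    - {"slide": [-35, 3, -3], "dr": [0, 0, -0.7], "jaw": 60}
    - {"slide": [-80, 7, -3], "dr": [0, 0, -1.5], "jaw": 60}
    - {"slide": [-130, 12, -3], "dr": [0, 0, -2.3], "jaw": 60}
    - {"slide": [-180, 17, -3], "dr": [0, 0, -3.1], "jaw": 60}
    - {"slide": [-230, 22, -3], "dr": [0, 0, -3.9], "jaw": 60}
    - {"slide": [-280, 27, -3], "dr": [0, 0, -4.7], "jaw": 60}
    - {"slide": [-320, 30, -3], "dr": [0, 0, -5.3], "jaw": 60}
    - {"slide": [-337, 32, -3], "dr": [0, 0, -5.6], "jaw": 60}

```text
clock: 2.15
position: [499.2, 96.7, 323.6]
ee_rot: [0.803, -0.595, -0.0, 0.001]
contact_force: [0.4, 0.4, -0.3]
gripper_width: 59.9
grasp_force: 0.0
```

Run:
```python
from h import *
st=arm.read_state();im=optics.get_image("wrist");cv2.imwrite("pics/w1.png",im)
K,V,_=cam("wrist",st);print(st["position"],st["joints"].round(2))
for p in [(499,98,212),(489,127,166),(515,44,192)]: print(proj(K,V,p).round())
```

```text
[499.19023319  96.65108598 323.56305047] [ 0.51  0.13 -0.11 -0.   -1.33 -0.22]
[316. 194.]
[317. 208.]
[316. 124.]
```

View pics/w1.png

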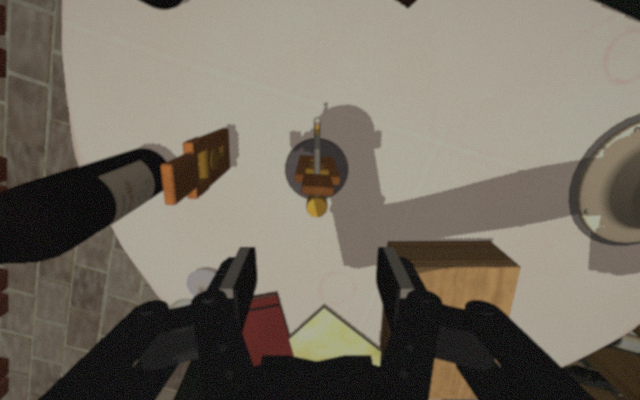

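In the wrist view the hook, tip (318,120) and collar (317,207) line up on one column, as predicted. The paddle tab top is at about (319,190).

Run:
```python
from h import *
im=cv2.imread("pics/w1.png"); c=im[105:225,275:365]; cv2.imwrite("pics/w1c.png",cv2.resize(c,None,fx=5,fy=5,interpolation=cv2.INTER_CUBIC)[:600])
```

```text
(no output)
```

View pics/w1c.png

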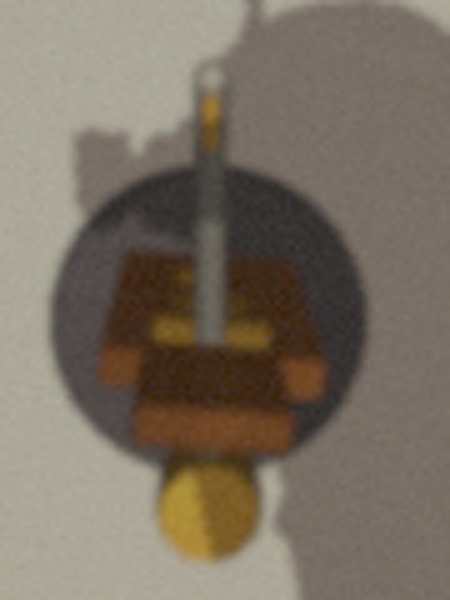

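Run:
```python
from h import *
st=arm.read_state();K,V,_=cam("wrist",st)
M=R.from_quat(st["ee_rot"]).as_matrix();t=lambda p:(M.T@(p-st["position"])).round(1)
for n,(x,y),z in [("c",(215,428),212),("l",(136,425),212),("r",(294,431),212),("tip",(210,73),192),("collar",(209,512),166),("shL",(118,366),175),("shR",(306,380),175)]:
    p=onz(K,V,(x/5+275,y/5+105),z);print(n,p.round(1),"tool",t(p))
```

```text
c [498.8  95.3 212. ] tool [  1.6   1.3 111.4]
l [511.8  98.7 212. ] tool [  2.1 -12.1 111.4]
r [485.8  91.9 212. ] tool [  1.1  14.8 111.5]
tip [516.4  40.8 192. ] tool [ 58.9   0.4 131.4]
collar [490.2 126.7 166. ] tool [-30.9   0.4 157.5]
shL [516.7  99.9 175. ] tool [  2.5 -17.2 148.4]
shR [481.3  92.  175. ] tool [ -0.3  19.1 148.5]
```

Request:
step_arm:
  motion:
    - {"slide": [1.5, 1.3, 20], "dr": [0, 0, 0.35], "jaw": 55}
    - {"slide": [1.5, 1.3, 50], "dr": [0, 0, 0.35], "jaw": 50}
    - {"slide": [1.5, 1.3, 80], "dr": [0, 0, 0.35], "jaw": 48}
    - {"slide": [1.5, 1.3, 105], "dr": [0, 0, 0.35], "jaw": 48}
    - {"slide": [1.5, 1.3, 125], "dr": [0, 0, 0.35], "jaw": 48}
    - {"slide": [1.5, 1.3, 138], "dr": [0, 0, 0.35], "jaw": 48}
    - {"slide": [1.5, 1.3, 146], "dr": [0, 0, 0.35], "jaw": 48}
    - {"slide": [1.5, 1.3, 146], "dr": [0, 0, 0.35], "jaw": 48}

```text
clock: 3.2
position: [498.0, 92.9, 178.2]
ee_rot: [0.788, -0.616, -0.0, 0.0]
contact_force: [-0.7, 0.4, -0.1]
gripper_width: 47.7
grasp_force: 0.0
```

Request:
step_arm:
  motion:
    - {"slide": [0, 0, 0], "dr": [0, 0, 0], "jaw": 40}
    - {"slide": [0, 0, 0], "dr": [0, 0, 0], "jaw": 34}
    - {"slide": [0, 0, 0], "dr": [0, 0, 0], "jaw": 30}
    - {"slide": [0, 0, 0], "dr": [0, 0, 0], "jaw": 27}
    - {"slide": [0, 0, 0], "dr": [0, 0, 0], "jaw": 20}
    - {"slide": [0, 0, 0], "dr": [0, 0, 0], "jaw": 20}
    - {"slide": [0, 0, 0], "dr": [0, 0, 0], "jaw": 20}
    - {"slide": [0, 0, 0], "dr": [0, 0, 0], "jaw": 20}

```text
clock: 4.2
position: [498.2, 93.2, 178.5]
ee_rot: [0.788, -0.616, 0.0, -0.0]
contact_force: [-0.9, 0.8, 2.5]
gripper_width: 27.3
grasp_force: 58.8
```

Run:
```python
from h import *
a=[]
for i in range(3):
    cv2.imwrite(f"pics/g{i}.png",optics.get_image(["side","scene","wrist"][i])); a.append(arm.read_state())
s=a[-1];print(s["position"],s["ee_rot"],s["gripper_width"],s["grasp_force"]);print([x["contact_force"].round(2) for x in a],[x["wrist_torque"].round(2) for x in a])
c=cv2.imread("pics/g0.png")[90:240,210:350];b=cv2.imread("pics/g1.png")[160:280,280:400]
o=np.zeros((600,800,3),np.uint8);c=cv2.resize(c,None,fx=2.85,fy=2.85,interpolation=2);b=cv2.resize(b,None,fx=3.3,fy=3.3,interpolation=2)
o[:c.shape[0],:c.shape[1]]=c;o[:b.shape[0],400:400+b.shape[1]]=b;cv2.imwrite("pics/g.png",o[:430])
```

```text
[498.18485116  93.17061554 178.44468715] [ 7.87652117e-01 -6.16120210e-01  9.11170035e-05 -1.46347697e-04] 26.525685507481256 58.86507868766785
[array([-0.56, -0.22,  1.67]), array([-0.75,  0.33,  1.98]), array([-0.7 ,  1.38,  2.11])] [array([ 0.15,  0.27, -0.03]), array([0.13, 0.22, 0.01]), array([ 0.18,  0.19, -0.02])]
```

View pics/g.png

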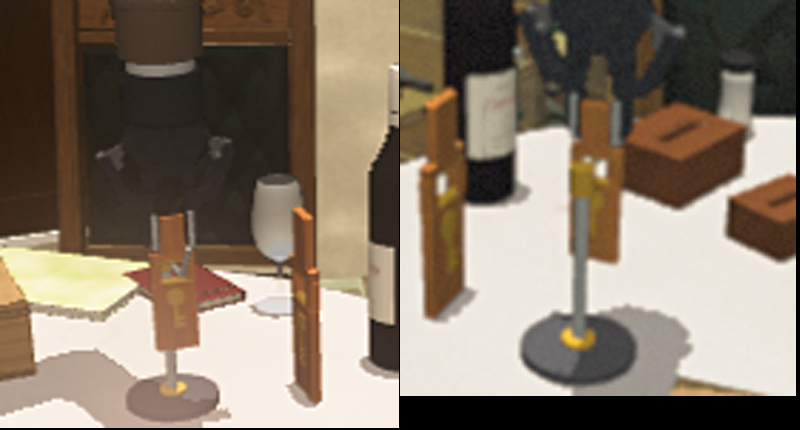

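The paddle is gripped, with the pads 26.5 mm apart and 59 N of grip. The tool reads about +2 N, so the bridge is pressing lightly on the shank. I'll raise to mid-window and move toward the bend.

Request:
step_arm:
  motion:
    - {"slide": [0, 0, -2], "dr": [0, 0, 0], "jaw": 20}
    - {"slide": [0, 0, -4.5], "dr": [0, 0, 0], "jaw": 20}
    - {"slide": [0, 0, -4.5], "dr": [0, 0, -0.2], "jaw": 20}
    - {"slide": [3, 0, -4.5], "dr": [0, 0, -0.35], "jaw": 20}
    - {"slide": [6, 0, -4.5], "dr": [0, 0, -0.35], "jaw": 20}
    - {"slide": [9, 0, -4.5], "dr": [0, 0, -0.35], "jaw": 20}
    - {"slide": [11, 0, -4.5], "dr": [0, 0, -0.35], "jaw": 20}
    - {"slide": [11, 0, -4.5], "dr": [0, 0, -0.35], "jaw": 20}

```text
clock: 5.35
position: [500.7, 82.3, 182.8]
ee_rot: [0.802, -0.597, -0.0, 0.0]
contact_force: [-0.0, 0.4, -1.2]
gripper_width: 26.9
grasp_force: 59.0
```

```bash
cat >> h.py <<'E'
H=np.array([26.2,-85.9,0]);H/=np.linalg.norm(H);ROOT=np.array([490.0,126.8,160.]);L=np.cross([0,0,-1],H)
def hk(p): d=np.array(p)-ROOT; return np.array([d@H,d@L,d[2]])
def rep(n=3):
    a=[]
    for i in range(n): optics.get_image("side"); a.append(arm.read_state())
    s=a[-1];M=R.from_quat(s["ee_rot"]).as_matrix()
    print("t",s["clock"],"hook u,l,w",hk(s["position"]).round(2),"x axis",[round(float(M[:,0]@v),3) for v in (H,L,[0,0,1])],"y.L,H",round(float(M[:,1]@L),3),round(float(M[:,1]@H),3))
    print("F",np.mean([x["contact_force"] for x in a],0).round(2),"T",np.mean([x["wrist_torque"] for x in a],0).round(3),"w",round(s["gripper_width"],1),s["joints"].round(2))
    return s,M
E
python3 - <<'E'
from h import *
s,M=rep(4)
cs,ci=cam("scene"),cam("side")
V=np.linalg.inv(np.linalg.inv(np.eye(4)))
s0=dict(ee_rot=[0.803,-0.595,0,0.001],position=[499.19,96.65,323.56]);cw=cam("wrist",s0)
px=[(cw,(317,119.8)),(cs,(194/2.72+275,40/2.72+175)),(ci,((565-410)/3+225,68/3+155))]
for th in range(34,64,3):
    t=np.radians(th);p=ROOT+H*(60+46*np.cos(t))+[0,0,46*np.sin(t)]
    print(th,[(proj(c[0],c[1],p)-u).round(1).tolist() for c,u in px])
E
```

```text
t 5.55 hook u,l,w [45.53  2.69 22.82] x axis [1.0, 0.004, -0.0] y.L,H 1.0 -0.004
F [-0.27 -0.47 -1.24] T [0.003 0.013 0.005] w 26.8 [ 0.48  0.23 -0.35 -0.   -0.99 -0.19]
34 [[-0.8, -9.8], [0.9, 0.5], [1.4, 4.0]]
37 [[-0.8, -8.0], [0.8, -0.0], [1.2, 3.1]]
40 [[-0.8, -6.1], [0.6, -0.5], [1.0, 2.2]]
43 [[-0.8, -4.0], [0.5, -0.9], [0.7, 1.4]]
46 [[-0.8, -1.8], [0.3, -1.3], [0.5, 0.6]]
49 [[-0.8, 0.5], [0.1, -1.6], [0.3, -0.2]]
52 [[-0.8, 2.9], [-0.1, -1.9], [0.0, -1.0]]
55 [[-0.8, 5.4], [-0.3, -2.2], [-0.2, -1.7]]
58 [[-0.8, 8.0], [-0.5, -2.4], [-0.5, -2.4]]
61 [[-0.8, 10.7], [-0.8, -2.5], [-0.7, -3.1]]
```

Sight puts the bar angle near 48°, and the paddle hangs free with a weight of 1.24 N. Now I'll tilt about 41° around the window centre.

Request:
step_arm:
  motion:
    - {"slide": [-2.0, -0.5, 0.1], "dr": [0, 0.64, 0], "jaw": 20}
    - {"slide": [-4.1, -1, 0.4], "dr": [0, 1.28, 0], "jaw": 20}
    - {"slide": [-6.0, -1.5, 0.8], "dr": [0, 1.92, 0], "jaw": 20}
    - {"slide": [-8.0, -2, 1.4], "dr": [0, 2.55, 0], "jaw": 20}
    - {"slide": [-9.9, -2.5, 2.2], "dr": [0, 3.19, 0], "jaw": 20}
    - {"slide": [-11.7, -2.5, 3.2], "dr": [0, 3.83, 0], "jaw": 20}
    - {"slide": [-13.4, -2.5, 4.3], "dr": [0, 4.46, 0], "jaw": 20}
    - {"slide": [-15.0, -2.5, 5.6], "dr": [0, 5.1, 0], "jaw": 20}

```text
clock: 6.55
position: [499.1, 98.2, 177.6]
ee_rot: [0.752, -0.559, 0.281, 0.208]
contact_force: [-0.7, -0.4, -0.5]
gripper_width: 27.4
grasp_force: 59.2
```

Run:
```python
from h import *
s,M=rep(4)
z=M[:,2];p=np.array(s["position"])
print("tilt",np.degrees(np.arctan2(z@H,-z[2])));S=p+33.9*z;B=p+11.9*z;print("sill",hk(S),"bridge",hk(B))
```

```text
t 6.75 hook u,l,w [29.83 -0.5  17.43] x axis [0.758, 0.003, 0.652] y.L,H 1.0 -0.003
F [-1.06  1.55  1.73] T [ 1.24   0.494 -0.091] w 26.8 [ 0.81  0.34 -0.63  0.69 -1.11 -0.99]
tilt 40.6702742313563
sill [51.92435589 -0.46270383 -8.28217746] bridge [37.58685606 -0.48851584  8.40420718]
```

Run:
```python
from h import *
for i in range(3): rep(2)
```

```text
t 6.85 hook u,l,w [30.31 -0.37 17.61] x axis [0.759, 0.004, 0.651] y.L,H 1.0 -0.004
F [0.35 0.41 0.23] T [1.489 0.413 0.055] w 26.5 [ 0.81  0.34 -0.63  0.69 -1.11 -0.99]
t 6.95 hook u,l,w [30.68 -0.14 17.62] x axis [0.758, 0.005, 0.652] y.L,H 1.0 -0.005
F [0.65 0.59 0.49] T [1.537 0.405 0.068] w 26.8 [ 0.81  0.34 -0.63  0.69 -1.11 -0.99]
t 7.05 hook u,l,w [30.77 -0.04 17.55] x axis [0.758, 0.004, 0.652] y.L,H 1.0 -0.005
F [0.69 1.26 0.54] T [1.47  0.352 0.067] w 26.9 [ 0.81  0.34 -0.63  0.69 -1.11 -0.99]
```

Request:
step_arm:
  motion:
    - {"slide": [0, 0, -0.3], "dr": [0, 0, 0], "jaw": 20}
    - {"slide": [0, 0, -0.6], "dr": [0, 0, 0], "jaw": 20}
    - {"slide": [0, 0, -0.6], "dr": [0, 0, 0], "jaw": 20}
    - {"slide": [0, 0, -0.6], "dr": [0, 0, 0], "jaw": 20}
    - {"slide": [0, 0, -0.6], "dr": [0, 0, 0], "jaw": 20}
    - {"slide": [0, 0, -0.6], "dr": [0, 0, 0], "jaw": 20}
    - {"slide": [0, 0, -0.6], "dr": [0, 0, 0], "jaw": 20}
    - {"slide": [0, 0, -0.6], "dr": [0, 0, 0], "jaw": 20}

```text
clock: 8.05
position: [498.6, 97.8, 177.6]
ee_rot: [0.752, -0.559, 0.28, 0.208]
contact_force: [0.3, -0.9, 0.0]
gripper_width: 26.6
grasp_force: 59.4
```

Run:
```python
from h import *
for i in range(2): rep(3)
```

```text
t 8.2 hook u,l,w [30.22  0.21 17.63] x axis [0.757, 0.003, 0.653] y.L,H 1.0 -0.004
F [ 0.17 -0.66 -0.69] T [ 1.206  0.451 -0.096] w 26.7 [ 0.81  0.34 -0.63  0.69 -1.11 -0.99]
t 8.35 hook u,l,w [30.21  0.17 17.65] x axis [0.757, 0.003, 0.653] y.L,H 1.0 -0.004
F [ 0.05 -0.61 -0.83] T [ 1.235  0.476 -0.08 ] w 26.7 [ 0.81  0.34 -0.63  0.69 -1.11 -0.99]
```

Request:
step_arm:
  motion:
    - {"slide": [0.3, 0, -0.3], "dr": [0, 0, 0], "jaw": 20}
    - {"slide": [0.6, 0, -0.6], "dr": [0, 0, 0], "jaw": 20}
    - {"slide": [0.9, 0, -1.0], "dr": [0, 0, 0], "jaw": 20}
    - {"slide": [0.9, 0, -1.0], "dr": [0, 0, 0], "jaw": 20}
    - {"slide": [0.9, 0, -1.0], "dr": [0, 0, 0], "jaw": 20}
    - {"slide": [0.9, 0, -1.0], "dr": [0, 0, 0], "jaw": 20}
    - {"slide": [0.9, 0, -1.0], "dr": [0, 0, 0], "jaw": 20}
    - {"slide": [0.9, 0, -1.0], "dr": [0, 0, 0], "jaw": 20}

```text
clock: 9.35
position: [498.7, 97.9, 179.0]
ee_rot: [0.752, -0.559, 0.28, 0.208]
contact_force: [-1.0, -0.1, -1.6]
gripper_width: 27.1
grasp_force: 59.3
```

Run:
```python
from h import *
rep(4)
```

```text
t 9.55 hook u,l,w [30.22  0.14 19.01] x axis [0.757, 0.003, 0.653] y.L,H 1.0 -0.004
F [ 0.08  0.25 -1.39] T [1.592 0.484 0.009] w 27.0 [ 0.81  0.34 -0.63  0.68 -1.12 -0.99]
```

Request:
step_arm:
  motion:
    - {"slide": [0.2, 0, -0.2], "dr": [0, 0, 0], "jaw": 20}
    - {"slide": [0.4, 0, -0.4], "dr": [0, 0, 0], "jaw": 20}
    - {"slide": [0.4, 0, -0.5], "dr": [0, 0, 0], "jaw": 20}
    - {"slide": [0.4, 0, -0.5], "dr": [0, 0, 0], "jaw": 20}
    - {"slide": [0.4, 0, -0.5], "dr": [0, 0, 0], "jaw": 20}
    - {"slide": [0.4, 0, -0.5], "dr": [0, 0, 0], "jaw": 20}
    - {"slide": [0.4, 0, -0.5], "dr": [0, 0, 0], "jaw": 20}
    - {"slide": [0.4, 0, -0.5], "dr": [0, 0, 0], "jaw": 20}

```text
clock: 10.55
position: [498.7, 97.9, 179.6]
ee_rot: [0.752, -0.559, 0.28, 0.208]
contact_force: [-0.5, 0.5, -1.3]
gripper_width: 27.0
grasp_force: 59.3
```

Run:
```python
from h import *
rep(4)
```

```text
t 10.75 hook u,l,w [30.19  0.12 19.68] x axis [0.757, 0.003, 0.653] y.L,H 1.0 -0.004
F [ 0.3   0.04 -1.62] T [ 1.578  0.484 -0.028] w 26.6 [ 0.81  0.34 -0.62  0.68 -1.12 -0.99]
```

Request:
step_arm:
  motion:
    - {"slide": [0.2, 0, -0.2], "dr": [0, 0, 0], "jaw": 20}
    - {"slide": [0.4, 0, -0.4], "dr": [0, 0, 0], "jaw": 20}
    - {"slide": [0.4, 0, -0.5], "dr": [0, 0, 0], "jaw": 20}
    - {"slide": [0.4, 0, -0.5], "dr": [0, 0, 0], "jaw": 20}
    - {"slide": [0.4, 0, -0.5], "dr": [0, 0, 0], "jaw": 20}
    - {"slide": [0.4, 0, -0.5], "dr": [0, 0, 0], "jaw": 20}
    - {"slide": [0.4, 0, -0.5], "dr": [0, 0, 0], "jaw": 20}
    - {"slide": [0.4, 0, -0.5], "dr": [0, 0, 0], "jaw": 20}

```text
clock: 11.75
position: [498.7, 97.9, 180.3]
ee_rot: [0.752, -0.559, 0.28, 0.208]
contact_force: [-1.0, -0.3, -1.0]
gripper_width: 27.3
grasp_force: 59.3
```

Run:
```python
from h import *
rep(4)
```

```text
t 11.95 hook u,l,w [30.19  0.14 20.32] x axis [0.757, 0.003, 0.653] y.L,H 1.0 -0.004
F [ 0.21  0.37 -1.58] T [ 1.594  0.474 -0.009] w 27.0 [ 0.81  0.34 -0.62  0.68 -1.12 -0.98]
```

Request:
step_arm:
  motion:
    - {"slide": [0.2, 0, -0.2], "dr": [0, 0, 0], "jaw": 20}
    - {"slide": [0.4, 0, -0.4], "dr": [0, 0, 0], "jaw": 20}
    - {"slide": [0.4, 0, -0.5], "dr": [0, 0, 0], "jaw": 20}
    - {"slide": [0.4, 0, -0.5], "dr": [0, 0, 0], "jaw": 20}
    - {"slide": [0.4, 0, -0.5], "dr": [0, 0, 0], "jaw": 20}
    - {"slide": [0.4, 0, -0.5], "dr": [0, 0, 0], "jaw": 20}
    - {"slide": [0.4, 0, -0.5], "dr": [0, 0, 0], "jaw": 20}
    - {"slide": [0.4, 0, -0.5], "dr": [0, 0, 0], "jaw": 20}

```text
clock: 12.95
position: [498.7, 97.9, 180.9]
ee_rot: [0.752, -0.559, 0.28, 0.208]
contact_force: [-0.2, 0.1, -2.4]
gripper_width: 26.9
grasp_force: 59.3
```

Run:
```python
from h import *
rep(4)
cv2.imwrite("pics/s2.png",cv2.resize(optics.get_image("scene")[150:250,300:400],None,fx=6,fy=6,interpolation=2))
```

```text
t 13.15 hook u,l,w [30.14  0.13 20.93] x axis [0.757, 0.003, 0.653] y.L,H 1.0 -0.004
F [ 0.1  -0.28 -1.85] T [1.589 0.488 0.011] w 26.6 [ 0.81  0.34 -0.62  0.68 -1.12 -0.98]
```

Request:
step_arm:
  motion:
    - {"slide": [0.2, 0, -0.2], "dr": [0, 0, 0], "jaw": 20}
    - {"slide": [0.3, 0, -0.4], "dr": [0, 0, 0], "jaw": 20}
    - {"slide": [0.3, 0, -0.4], "dr": [0, 0, 0], "jaw": 20}
    - {"slide": [0.3, 0, -0.4], "dr": [0, 0, 0], "jaw": 20}
    - {"slide": [0.3, 0, -0.4], "dr": [0, 0, 0], "jaw": 20}
    - {"slide": [0.3, 0, -0.4], "dr": [0, 0, 0], "jaw": 20}
    - {"slide": [0.3, 0, -0.4], "dr": [0, 0, 0], "jaw": 20}
    - {"slide": [0.3, 0, -0.4], "dr": [0, 0, 0], "jaw": 20}

```text
clock: 14.2
position: [498.6, 97.9, 181.4]
ee_rot: [0.752, -0.559, 0.28, 0.208]
contact_force: [1.3, -1.3, -3.3]
gripper_width: 27.3
grasp_force: 59.1
```

Run:
```python
from h import *
rep(4)
```

```text
t 14.4 hook u,l,w [30.12  0.18 21.4 ] x axis [0.757, 0.003, 0.653] y.L,H 1.0 -0.004
F [ 0.41 -0.54 -3.5 ] T [1.761 0.475 0.061] w 27.0 [ 0.81  0.34 -0.62  0.68 -1.12 -0.98]
```

View pics/s2.png

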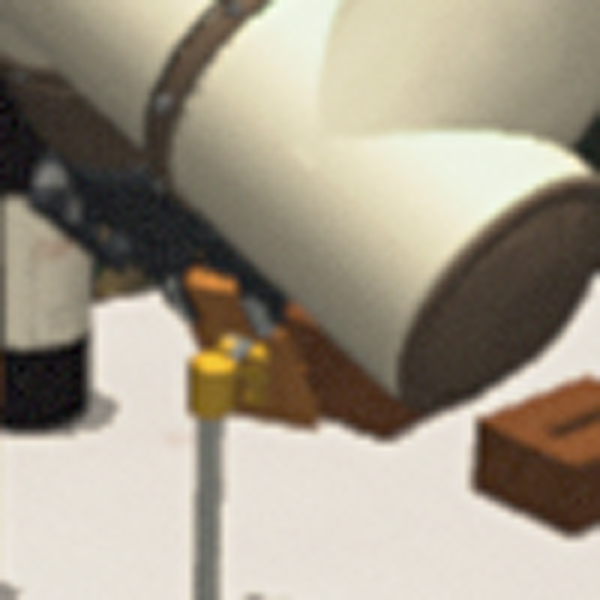

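The sill touches the shank's underside at TCP w≈21.05, lifting the bar about 0.3 mm at 2 N. I'll back off 0.8 mm and slide out 12.5 mm to the bend.

Request:
step_arm:
  motion:
    - {"slide": [-0.75, 0, 0.87], "dr": [0, 0, 0], "jaw": 20}
    - {"slide": [-0.75, 0, 0.87], "dr": [0, 0, 0], "jaw": 20}
    - {"slide": [1.5, 0, 2.8], "dr": [0, 0, 0], "jaw": 20}
    - {"slide": [4, 0, 5], "dr": [0, 0, 0], "jaw": 20}
    - {"slide": [6.5, 0, 7.1], "dr": [0, 0, 0], "jaw": 20}
    - {"slide": [8.7, 0, 9.0], "dr": [0, 0, 0], "jaw": 20}
    - {"slide": [8.7, 0, 9.0], "dr": [0, 0, 0], "jaw": 20}
    - {"slide": [8.7, 0, 9.0], "dr": [0, 0, 0], "jaw": 20}

```text
clock: 15.4
position: [502.3, 86.0, 180.3]
ee_rot: [0.752, -0.559, 0.28, 0.208]
contact_force: [1.5, -0.2, -2.2]
gripper_width: 26.9
grasp_force: 59.1
```

Run:
```python
from h import *
rep(4)
```

```text
t 15.6 hook u,l,w [42.47  0.11 20.29] x axis [0.757, 0.003, 0.653] y.L,H 1.0 -0.004
F [-0.17  0.29 -1.26] T [1.561 0.477 0.01 ] w 26.6 [ 0.78  0.33 -0.64  0.7  -1.11 -0.98]
```

Request:
step_arm:
  motion:
    - {"slide": [1, 0, -0.1], "dr": [0, 0, 0], "jaw": 20}
    - {"slide": [2, 0, -0.25], "dr": [0, 0, 0], "jaw": 20}
    - {"slide": [3, 0, -0.4], "dr": [0, 0, 0], "jaw": 20}
    - {"slide": [4, 0, -0.5], "dr": [0, 0, 0], "jaw": 20}
    - {"slide": [5, 0, -0.65], "dr": [0, 0, 0], "jaw": 20}
    - {"slide": [6, 0, -0.75], "dr": [0, 0, 0], "jaw": 20}
    - {"slide": [6, 0, -0.75], "dr": [0, 0, 0], "jaw": 20}
    - {"slide": [6, 0, -0.75], "dr": [0, 0, 0], "jaw": 20}

```text
clock: 16.6
position: [503.4, 82.1, 184.9]
ee_rot: [0.752, -0.559, 0.28, 0.208]
contact_force: [-0.5, -0.3, -2.0]
gripper_width: 26.9
grasp_force: 59.1
```

Run:
```python
from h import *
rep(4)
```

```text
t 16.8 hook u,l,w [46.68  0.22 24.83] x axis [0.757, 0.003, 0.654] y.L,H 1.0 -0.004
F [ 0.35 -0.37 -1.52] T [ 1.471  0.443 -0.019] w 26.8 [ 0.78  0.32 -0.63  0.7  -1.11 -0.97]
```

Request:
step_arm:
  motion:
    - {"slide": [1.5, 0, -0.2], "dr": [0, 0, 0], "jaw": 20}
    - {"slide": [3, 0, -0.4], "dr": [0, 0, 0], "jaw": 20}
    - {"slide": [4.5, 0, -0.6], "dr": [0, 0, 0], "jaw": 20}
    - {"slide": [6, 0, -0.75], "dr": [0, 0, 0], "jaw": 20}
    - {"slide": [7.5, 0, -0.95], "dr": [0, 0, 0], "jaw": 20}
    - {"slide": [8, 0, -1.0], "dr": [0, 0, 0], "jaw": 20}
    - {"slide": [8, 0, -1.0], "dr": [0, 0, 0], "jaw": 20}
    - {"slide": [8, 0, -1.0], "dr": [0, 0, 0], "jaw": 20}

```text
clock: 17.8
position: [504.9, 77.0, 190.7]
ee_rot: [0.752, -0.559, 0.28, 0.208]
contact_force: [-0.2, -1.2, -1.2]
gripper_width: 26.8
grasp_force: 59.1
```

Run:
```python
from h import *
rep(4)
```

```text
t 18.0 hook u,l,w [52.    0.21 30.74] x axis [0.757, 0.003, 0.653] y.L,H 1.0 -0.004
F [ 0.   -0.15 -1.42] T [ 1.555  0.475 -0.005] w 26.6 [ 0.77  0.32 -0.63  0.7  -1.12 -0.95]
```

Request:
step_arm:
  motion:
    - {"slide": [1.5, 0, -0.2], "dr": [0, 0, 0], "jaw": 20}
    - {"slide": [3, 0, -0.4], "dr": [0, 0, 0], "jaw": 20}
    - {"slide": [4.5, 0, -0.6], "dr": [0, 0, 0], "jaw": 20}
    - {"slide": [6, 0, -0.75], "dr": [0, 0, 0], "jaw": 20}
    - {"slide": [7.5, 0, -0.95], "dr": [0, 0, 0], "jaw": 20}
    - {"slide": [9, 0, -1.1], "dr": [0, 0, 0], "jaw": 20}
    - {"slide": [10, 0, -1.25], "dr": [0, 0, 0], "jaw": 20}
    - {"slide": [10, 0, -1.25], "dr": [0, 0, 0], "jaw": 20}

```text
clock: 19.0
position: [506.9, 70.5, 198.3]
ee_rot: [0.752, -0.559, 0.28, 0.208]
contact_force: [0.8, 0.1, -0.9]
gripper_width: 27.3
grasp_force: 59.1
```

Run:
```python
from h import *
rep(4)
```

```text
t 19.2 hook u,l,w [58.77  0.26 38.21] x axis [0.757, 0.003, 0.653] y.L,H 1.0 -0.004
F [-0.21  0.62 -1.63] T [1.579 0.455 0.006] w 26.7 [ 0.75  0.3  -0.63  0.71 -1.12 -0.94]
```

Request:
step_arm:
  motion:
    - {"slide": [1.5, 0, -0.2], "dr": [0, 0, 0], "jaw": 20}
    - {"slide": [3, 0, -0.4], "dr": [0, 0, 0], "jaw": 20}
    - {"slide": [4.5, 0, -0.6], "dr": [0, 0, 0], "jaw": 20}
    - {"slide": [6, 0, -0.75], "dr": [0, 0, 0], "jaw": 20}
    - {"slide": [6, 0, -1.0], "dr": [0, 0, 0], "jaw": 20}
    - {"slide": [6, 0, -1.3], "dr": [0, 0, 0], "jaw": 20}
    - {"slide": [6, 0, -1.5], "dr": [0, 0, 0], "jaw": 20}
    - {"slide": [6, 0, -1.5], "dr": [0, 0, 0], "jaw": 20}

```text
clock: 20.2
position: [507.9, 67.1, 203.3]
ee_rot: [0.752, -0.559, 0.28, 0.208]
contact_force: [0.7, 0.1, -1.5]
gripper_width: 26.8
grasp_force: 59.1
```

Run:
```python
from h import *
rep(4)
```

```text
t 20.4 hook u,l,w [62.34  0.26 43.29] x axis [0.757, 0.003, 0.653] y.L,H 1.0 -0.004
F [ 0.22 -0.43 -1.53] T [1.564 0.458 0.007] w 26.8 [ 0.75  0.3  -0.62  0.71 -1.13 -0.92]
```

Request:
step_arm:
  motion:
    - {"slide": [0, 0, -0.2], "dr": [0, 0, 0], "jaw": 20}
    - {"slide": [0, 0, -0.4], "dr": [0, 0, 0], "jaw": 20}
    - {"slide": [0, 0, -0.4], "dr": [0, 0, 0], "jaw": 20}
    - {"slide": [0, 0, -0.4], "dr": [0, 0, 0], "jaw": 20}
    - {"slide": [0, 0, -0.4], "dr": [0, 0, 0], "jaw": 20}
    - {"slide": [0, 0, -0.4], "dr": [0, 0, 0], "jaw": 20}
    - {"slide": [0, 0, -0.4], "dr": [0, 0, 0], "jaw": 20}
    - {"slide": [0, 0, -0.4], "dr": [0, 0, 0], "jaw": 20}

```text
clock: 21.4
position: [507.9, 67.3, 203.6]
ee_rot: [0.752, -0.559, 0.28, 0.208]
contact_force: [0.2, 0.1, -1.4]
gripper_width: 26.8
grasp_force: 59.1
```

Run:
```python
from h import *
rep(4)
```

```text
t 21.6 hook u,l,w [62.09  0.26 43.61] x axis [0.757, 0.003, 0.653] y.L,H 1.0 -0.004
F [ 0.22 -0.01 -1.84] T [1.588 0.445 0.007] w 26.8 [ 0.75  0.3  -0.62  0.71 -1.13 -0.92]
```

Request:
step_arm:
  motion:
    - {"slide": [0, 0, -0.2], "dr": [0, 0, 0], "jaw": 20}
    - {"slide": [0, 0, -0.4], "dr": [0, 0, 0], "jaw": 20}
    - {"slide": [0, 0, -0.6], "dr": [0, 0, 0], "jaw": 20}
    - {"slide": [0, 0, -0.6], "dr": [0, 0, 0], "jaw": 20}
    - {"slide": [0, 0, -0.6], "dr": [0, 0, 0], "jaw": 20}
    - {"slide": [0, 0, -0.6], "dr": [0, 0, 0], "jaw": 20}
    - {"slide": [0, 0, -0.6], "dr": [0, 0, 0], "jaw": 20}
    - {"slide": [0, 0, -0.6], "dr": [0, 0, 0], "jaw": 20}

```text
clock: 22.6
position: [507.7, 67.6, 204.0]
ee_rot: [0.752, -0.559, 0.28, 0.208]
contact_force: [1.3, -1.8, -2.5]
gripper_width: 26.8
grasp_force: 59.1
```

Run:
```python
from h import *
rep(4)
```

```text
t 22.8 hook u,l,w [61.74  0.34 44.03] x axis [0.757, 0.003, 0.653] y.L,H 1.0 -0.004
F [ 0.81 -1.71 -3.01] T [1.428 0.286 0.107] w 26.7 [ 0.75  0.3  -0.62  0.7  -1.13 -0.92]
```

The contact normal reads 48–49°, which matches sight. I'll back off 1 mm and run out along the bar.

Request:
step_arm:
  motion:
    - {"slide": [0, 0, 0.6], "dr": [0, 0, 0], "jaw": 20}
    - {"slide": [0, 0, 1.1], "dr": [0, 0, 0], "jaw": 20}
    - {"slide": [1.5, 0, 0.9], "dr": [0, 0, 0], "jaw": 20}
    - {"slide": [3.5, 0, 0.65], "dr": [0, 0, 0], "jaw": 20}
    - {"slide": [5.5, 0, 0.4], "dr": [0, 0, 0], "jaw": 20}
    - {"slide": [7.5, 0, 0.15], "dr": [0, 0, 0], "jaw": 20}
    - {"slide": [9, 0, -0.05], "dr": [0, 0, 0], "jaw": 20}
    - {"slide": [9, 0, -0.05], "dr": [0, 0, 0], "jaw": 20}

```text
clock: 23.8
position: [509.7, 61.1, 210.1]
ee_rot: [0.752, -0.559, 0.28, 0.208]
contact_force: [-0.4, 0.6, -1.3]
gripper_width: 27.3
grasp_force: 59.1
```

Run:
```python
from h import *
rep(4)
```

```text
t 24.0 hook u,l,w [68.45  0.28 49.94] x axis [0.757, 0.003, 0.653] y.L,H 1.0 -0.004
F [-0.26 -0.47 -2.02] T [ 1.578  0.466 -0.013] w 27.0 [ 0.74  0.29 -0.62  0.71 -1.14 -0.91]
```

Request:
step_arm:
  motion:
    - {"slide": [1, 0, -0.1], "dr": [0, 0, 0], "jaw": 20}
    - {"slide": [2, 0, -0.25], "dr": [0, 0, 0], "jaw": 20}
    - {"slide": [3, 0, -0.4], "dr": [0, 0, 0], "jaw": 20}
    - {"slide": [4, 0, -0.5], "dr": [0, 0, 0], "jaw": 20}
    - {"slide": [5, 0, -0.6], "dr": [0, 0, 0], "jaw": 20}
    - {"slide": [5, 0, -0.6], "dr": [0, 0, 0], "jaw": 20}
    - {"slide": [5, 0, -0.6], "dr": [0, 0, 0], "jaw": 20}
    - {"slide": [5, 0, -0.6], "dr": [0, 0, 0], "jaw": 20}

```text
clock: 25.0
position: [510.7, 58.0, 213.7]
ee_rot: [0.752, -0.559, 0.28, 0.208]
contact_force: [0.3, -0.1, -1.4]
gripper_width: 26.8
grasp_force: 59.1
```

Run:
```python
from h import *
rep(4)
```

```text
t 25.2 hook u,l,w [71.85  0.28 53.68] x axis [0.757, 0.003, 0.653] y.L,H 1.0 -0.004
F [-0.43 -0.04 -1.57] T [ 1.605e+00  4.760e-01 -1.000e-03] w 26.9 [ 0.73  0.28 -0.61  0.71 -1.14 -0.9 ]
```

Request:
step_arm:
  motion:
    - {"slide": [1, 0, -0.1], "dr": [0, 0, 0], "jaw": 20}
    - {"slide": [2, 0, -0.25], "dr": [0, 0, 0], "jaw": 20}
    - {"slide": [3, 0, -0.4], "dr": [0, 0, 0], "jaw": 20}
    - {"slide": [4, 0, -0.5], "dr": [0, 0, 0], "jaw": 20}
    - {"slide": [5, 0, -0.6], "dr": [0, 0, 0], "jaw": 20}
    - {"slide": [6, 0, -0.75], "dr": [0, 0, 0], "jaw": 20}
    - {"slide": [6, 0, -0.75], "dr": [0, 0, 0], "jaw": 20}
    - {"slide": [6, 0, -0.75], "dr": [0, 0, 0], "jaw": 20}

```text
clock: 26.2
position: [511.8, 54.1, 218.2]
ee_rot: [0.752, -0.559, 0.28, 0.208]
contact_force: [0.3, -0.1, -2.2]
gripper_width: 26.6
grasp_force: 59.1
```

Run:
```python
from h import *
rep(4)
```

```text
t 26.4 hook u,l,w [75.89  0.31 58.19] x axis [0.757, 0.003, 0.653] y.L,H 1.0 -0.004
F [ 0.02 -0.02 -1.3 ] T [ 1.588  0.472 -0.016] w 26.8 [ 0.72  0.27 -0.61  0.71 -1.14 -0.89]
```

Request:
step_arm:
  motion:
    - {"slide": [1, 0, -0.1], "dr": [0, 0, 0], "jaw": 20}
    - {"slide": [2, 0, -0.25], "dr": [0, 0, 0], "jaw": 20}
    - {"slide": [3.5, 0, -0.4], "dr": [0, 0, 0], "jaw": 20}
    - {"slide": [5, 0, -0.6], "dr": [0, 0, 0], "jaw": 20}
    - {"slide": [6.5, 0, -0.8], "dr": [0, 0, 0], "jaw": 20}
    - {"slide": [8, 0, -1.0], "dr": [0, 0, 0], "jaw": 20}
    - {"slide": [8, 0, -1], "dr": [0, 0, 0], "jaw": 20}
    - {"slide": [8, 0, -1], "dr": [0, 0, 0], "jaw": 20}

```text
clock: 27.4
position: [513.4, 48.9, 224.2]
ee_rot: [0.752, -0.559, 0.28, 0.208]
contact_force: [0.5, -0.5, -1.9]
gripper_width: 27.0
grasp_force: 59.1
```

Run:
```python
from h import *
rep(4)
```

```text
t 27.6 hook u,l,w [81.28  0.33 64.15] x axis [0.757, 0.003, 0.653] y.L,H 1.0 -0.004
F [-0.02 -0.44 -1.85] T [1.555 0.467 0.026] w 26.9 [ 0.71  0.27 -0.61  0.71 -1.15 -0.87]
```

The paddle is past the barb with no contact felt. I'll clear it fully, then bring it upright over the block.

Request:
step_arm:
  motion:
    - {"slide": [2, 0, -0.25], "dr": [0, 0, 0], "jaw": 20}
    - {"slide": [5, 0, -0.6], "dr": [0, 0, 0], "jaw": 20}
    - {"slide": [10, 0, -1.25], "dr": [0, 0, 0], "jaw": 20}
    - {"slide": [17, 0, -2.1], "dr": [0, 0, 0], "jaw": 20}
    - {"slide": [26, 0, -3.2], "dr": [0, 0, 0], "jaw": 20}
    - {"slide": [37, 0, -4.6], "dr": [0, 0, 0], "jaw": 20}
    - {"slide": [50, 0, -6], "dr": [0, 0, 0], "jaw": 20}
    - {"slide": [60, 0, -6], "dr": [0, 0, 0], "jaw": 20}

```text
clock: 28.6
position: [525.6, 8.6, 268.8]
ee_rot: [0.752, -0.56, 0.28, 0.208]
contact_force: [-0.2, 0.2, -1.6]
gripper_width: 26.8
grasp_force: 59.1
```

Run:
```python
from h import *
s,M=rep(3)
y=np.array([np.cos(np.radians(259)),np.sin(np.radians(259)),0]);z=np.array([0,0,-1.]);D=np.stack([np.cross(y,z),y,z],1)
for n,DD in [("upright+yaw259",D),("upright only",np.stack([H,L,z],1)),("yaw79",np.stack([-D[:,0],-D[:,1],z],1))]:
    print(n,(R.from_matrix(M.T@DD).as_rotvec()*180/np.pi/8).round(2),"slide",(M.T@(np.array([500,-40,250])-s["position"])).round(1))
print(s["position"])
```

```text
t 28.75 hook u,l,w [123.25   0.59 108.26] x axis [0.757, 0.004, 0.653] y.L,H 1.0 -0.005
F [-0.03 -0.08 -0.71] T [ 1.544  0.439 -0.013] w 26.9 [ 0.63  0.21 -0.56  0.73 -1.19 -0.76]
upright+yaw259 [ 2.76 -4.58 -7.45] slide [17.9 38.3 39.5]
upright only [ 0.01 -5.1  -0.04] slide [17.9 38.3 39.5]
yaw79 [-5.2  -3.14 13.98] slide [17.9 38.3 39.5]
[525.39344685   8.73649363 268.26356447]
```

Request:
step_arm:
  motion:
    - {"slide": [5.5, 5.5, 5], "dr": [0, -0.64, 0], "jaw": 20}
    - {"slide": [11, 11, 9.5], "dr": [0, -1.28, 0], "jaw": 20}
    - {"slide": [16.5, 16.5, 14.5], "dr": [0, -1.92, 0], "jaw": 20}
    - {"slide": [22, 22, 19], "dr": [0, -2.55, 0], "jaw": 20}
    - {"slide": [28, 28, 24], "dr": [0, -3.2, 0], "jaw": 20}
    - {"slide": [34, 34, 29], "dr": [0, -3.85, 0], "jaw": 20}
    - {"slide": [40, 40, 34], "dr": [0, -4.5, 0], "jaw": 20}
    - {"slide": [44, 44, 38], "dr": [0, -5.1, 0], "jaw": 20}

```text
clock: 29.75
position: [499.5, -59.3, 267.8]
ee_rot: [0.803, -0.597, -0.001, -0.0]
contact_force: [-0.2, -0.0, -1.5]
gripper_width: 26.8
grasp_force: 59.1
```

Run:
```python
from h import *
s,M=rep(2)
y=np.array([np.cos(np.radians(259)),np.sin(np.radians(259)),0]);z=np.array([0,0,-1.]);D=np.stack([np.cross(y,z),y,z],1)
print((R.from_matrix(M.T@D).as_rotvec()*180/np.pi/8).round(2),"slide",(M.T@(np.array([459,-161,215])-s["position"])).round(1),s["position"])
```

```text
t 29.85 hook u,l,w [182.06  44.87 107.89] x axis [1.0, 0.007, -0.001] y.L,H 1.0 -0.007
F [ 0.65 -1.31 -1.23] T [-0.162 -0.166  0.012] w 27.0 [ 0.2   0.15 -0.22 -0.   -1.2   0.09]
[-0.    0.01 -7.81] slide [84.7 68.1 52.8] [500.19668372 -60.43493838 267.88789897]
```

Request:
step_arm:
  motion:
    - {"slide": [10, 8, 5], "dr": [0, 0, -0.9], "jaw": 20}
    - {"slide": [24, 19, 12], "dr": [0, 0, -2], "jaw": 20}
    - {"slide": [38, 30, 20], "dr": [0, 0, -3.2], "jaw": 20}
    - {"slide": [52, 41, 30], "dr": [0, 0, -4.4], "jaw": 20}
    - {"slide": [65, 52, 40], "dr": [0, 0, -5.6], "jaw": 20}
    - {"slide": [76, 61, 47], "dr": [0, 0, -6.7], "jaw": 20}
    - {"slide": [83, 67, 52], "dr": [0, 0, -7.5], "jaw": 20}
    - {"slide": [85, 68, 53], "dr": [0, 0, -7.8], "jaw": 20}

```text
clock: 30.85
position: [458.3, -160.1, 214.0]
ee_rot: [0.996, -0.094, -0.001, 0.001]
contact_force: [0.1, -0.1, -1.8]
gripper_width: 26.9
grasp_force: 59.1
```

Run:
```python
from h import *
s,M=rep(3)
s=arm.read_state();im=optics.get_image("wrist");cv2.imwrite("pics/w2.png",im);np.save("s2.npy",np.r_[s["position"],s["ee_rot"]])
K,V,_=cam("wrist",s)
p=proj(K,V,(459,-161,42));print(s["position"],"slot guess px",p.round(), "pad bottom guess",proj(K,V,np.array(s["position"])-[0,0,106]).round())
c=np.clip(p.astype(int)-[80,75],0,[480,250]);print(c)
cv2.imwrite("pics/w2c.png",cv2.resize(im[c[1]:c[1]+150,c[0]:c[0]+160],None,fx=4,fy=4,interpolation=2))
```

```text
t 31.0 hook u,l,w [265.07 113.3   54.51] x axis [0.467, -0.884, -0.001] y.L,H 0.467 0.884
F [ 0.14  0.16 -0.63] T [ 0.026 -0.024  0.01 ] w 27.1 [ 0.    0.16 -0.35  0.   -1.06  1.38]
[ 458.95983534 -159.79642145  214.51231763] slot guess px [317. 174.] pad bottom guess [316. 194.]
[236  98]
```

View pics/w2c.png

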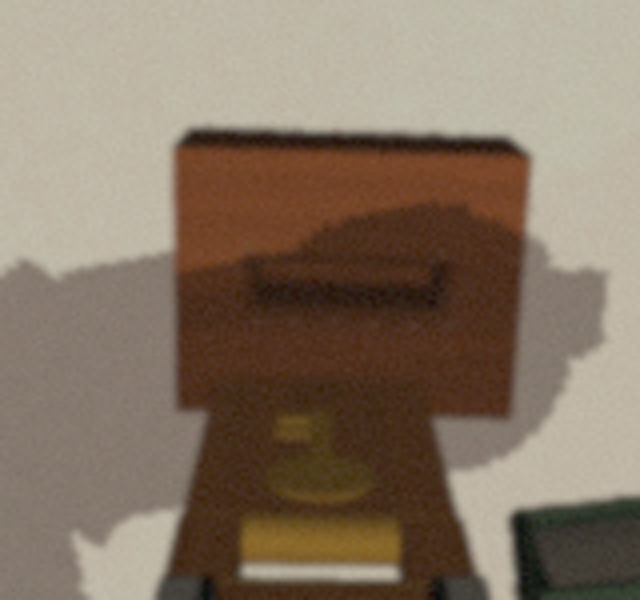

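The crop shows the small block's top, with corners at about (180,150), (525,157), (509,415) and (178,410). The slot is at about (347,284), and the paddle's lower edge is near (320,380).

Run:
```python
from h import *
a=np.load("s2.npy");s=dict(position=a[:3],ee_rot=a[3:]);K,V,_=cam("wrist",s);M=R.from_quat(a[3:]).as_matrix()
im=cv2.imread("pics/w2.png").astype(int)
f=lambda x,y:(x/4+236,y/4+98)
t=lambda p:(M.T@(p-a[:3])).round(1)
P=[onz(K,V,f(*q),42) for q in [(180,150),(525,157),(509,415),(178,410)]]
print("corners",[t(p) for p in P],"mean",t(sum(P)/4), sum(P)/4)
print("edges",[np.linalg.norm(P[i]-P[i-1]).round(1) for i in range(4)])
sl=[onz(K,V,f(*q),42) for q in [(248,258),(446,258),(446,312),(250,310),(347,284)]];print("slot",[t(p) for p in sl])
b=im.sum(2)
print("col prof rows180-206",b[180:206,300:336].mean(1).round().tolist())
for r in (196,200,204): print(r,b[r,280:350].tolist())
for r in (162,166,170,174): print(r,b[r,292:354].tolist())
print("slot col prof",b[155:182,304:340].mean(1).round().tolist())
```

```text
corners [array([ 39.9, -34.7, 172.4]), array([ 38.2,  51.4, 172.5]), array([-30.1,  50.7, 172.6]), array([-28.7, -37.6, 172.5])] mean [  4.8   7.5 172.5] [ 462.04886922 -168.19078921   42.        ]
edges [np.float64(68.7), np.float64(86.1), np.float64(68.4), np.float64(88.4)]
slot [array([ 12.5, -18.2, 172.5]), array([ 12.5,  32.5, 172.5]), array([ -1.7,  33. , 172.5]), array([ -1.2, -17.9, 172.5]), array([  5.7,   7.2, 172.5])]
col prof rows180-206 [155.0, 157.0, 160.0, 161.0, 162.0, 159.0, 161.0, 162.0, 161.0, 160.0, 158.0, 153.0, 146.0, 141.0, 134.0, 136.0, 134.0, 133.0, 137.0, 139.0, 137.0, 143.0, 154.0, 160.0, 156.0, 154.0]
196 [230, 150, 131, 164, 140, 149, 142, 148, 124, 144, 138, 146, 143, 126, 145, 122, 140, 132, 138, 137, 132, 136, 131, 149, 151, 149, 144, 128, 148, 139, 114, 132, 122, 142, 131, 131, 129, 143, 125, 128, 117, 126, 134, 131, 145, 126, 143, 117, 134, 132, 135, 122, 141, 142, 137, 141, 155, 145, 148, 138, 155, 153, 146, 162, 153, 165, 163, 156, 167, 149]
200 [283, 252, 244, 235, 243, 238, 234, 197, 169, 130, 146, 149, 150, 153, 151, 143, 130, 157, 135, 127, 138
[... 1327 characters left out ...]
, 109, 114, 93, 102, 79, 109, 90, 72, 96, 88, 93, 116, 104, 112, 114, 103, 82, 78, 91, 89, 90, 116, 103, 104, 99, 101, 80, 84, 96, 101, 107, 90, 110, 106, 84, 133, 136, 140, 150, 140, 163, 154]
174 [144, 136, 157, 157, 154, 117, 113, 140, 123, 114, 100, 107, 128, 112, 112, 122, 119, 116, 117, 97, 118, 96, 133, 122, 106, 112, 118, 115, 108, 118, 89, 105, 109, 103, 99, 102, 114, 86, 91, 103, 120, 104, 106, 109, 112, 111, 110, 94, 103, 107, 112, 93, 101, 113, 125, 132, 150, 146, 152, 143, 149, 133]
slot col prof [172.0, 173.0, 171.0, 166.0, 163.0, 161.0, 148.0, 135.0, 134.0, 148.0, 151.0, 150.0, 142.0, 125.0, 108.0, 95.0, 92.0, 95.0, 99.0, 109.0, 125.0, 132.0, 139.0, 151.0, 153.0, 157.0, 156.0]
```

The slot centre is at tool (5.3,7.3) and the paddle's lower end is at about (-3.2,-0.3). I'll shift over and lower to just above the block, then look again.

Request:
step_arm:
  motion:
    - {"slide": [4, 4, 0], "dr": [0, 0, 0.05], "jaw": 20}
    - {"slide": [8.4, 7.6, 10], "dr": [0, 0, 0.1], "jaw": 20}
    - {"slide": [8.4, 7.6, 25], "dr": [0, 0, 0.1], "jaw": 20}
    - {"slide": [8.4, 7.6, 40], "dr": [0, 0, 0.1], "jaw": 20}
    - {"slide": [8.4, 7.6, 50], "dr": [0, 0, 0.1], "jaw": 20}
    - {"slide": [8.4, 7.6, 55], "dr": [0, 0, 0.1], "jaw": 20}
    - {"slide": [8.4, 7.6, 55], "dr": [0, 0, 0.1], "jaw": 20}
    - {"slide": [8.4, 7.6, 55], "dr": [0, 0, 0.1], "jaw": 20}

```text
clock: 32.05
position: [466.5, -169.2, 160.4]
ee_rot: [0.995, -0.102, 0.001, 0.0]
contact_force: [0.7, 0.4, -1.4]
gripper_width: 26.7
grasp_force: 59.2
```

Run:
```python
from h import *
rep(3)
s=arm.read_state();im=optics.get_image("wrist");cv2.imwrite("pics/w3.png",im);np.save("s3.npy",np.r_[s["position"],s["ee_rot"]])
sd=optics.get_image("side");cv2.imwrite("pics/sd3.png",sd)
K,V,_=cam("wrist",s);p=proj(K,V,np.array([s["position"][0],s["position"][1],42]));print(p,s["position"])
a=cv2.resize(im[110:230,250:385],None,fx=4,fy=4,interpolation=2)
b=cv2.resize(sd[185:305,215:285],None,fx=3.6,fy=3.6,interpolation=2)
o=np.zeros((480,800,3),np.uint8);o[:480,:540]=a;o[:432,545:545+252]=b;cv2.imwrite("pics/w3c.png",o)
```

```text
t 32.2 hook u,l,w [276.22 108.93   0.39] x axis [0.479, -0.878, 0.001] y.L,H 0.479 0.878
F [-0.01  0.51 -1.09] T [-0.018  0.007 -0.019] w 26.6 [-0.02  0.23 -0.41  0.   -0.93  1.39]
[315.7227527  190.03434015] [ 466.39396399 -169.18386609  160.38847382]
```

View pics/w3c.png

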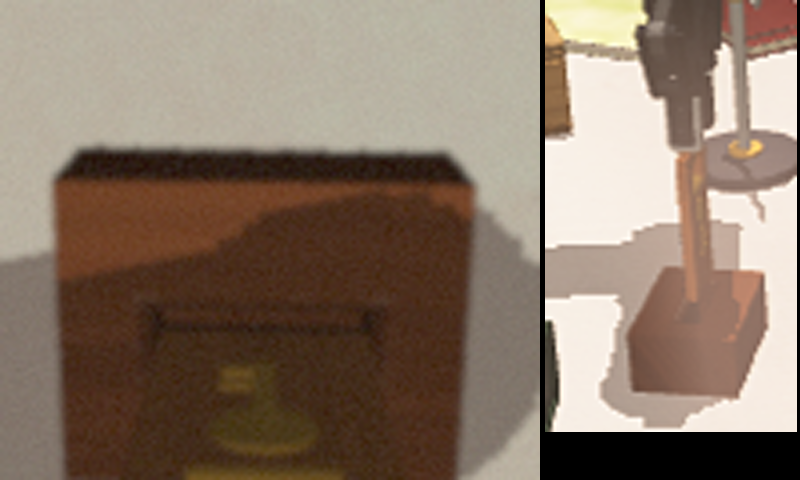

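The crop shows the slot mouth's far edge at y≈303 and the paddle's lower edge at y≈333, spanning x 155–375. Laterally it is centred on the slot (140–388).

Run:
```python
from h import *
a=np.load("s3.npy");s=dict(position=a[:3],ee_rot=a[3:]);K,V,_=cam("wrist",s);M=R.from_quat(a[3:]).as_matrix()
b=cv2.imread("pics/w3.png").astype(int).sum(2)
print("rows180-206",b[180:206,296:338].mean(1).round().tolist())
f=lambda x,y:(x/4+250,y/4+110);t=lambda uv,z:(M.T@(onz(K,V,uv,z)-a[:3])).round(1)
print("block +x edge",t(f(56,183),42),t(f(472,187),42),"slot outer ends",t(f(140,305),42),t(f(388,305),42))
for r in (184,185,186,187,188): print("slot edge",r,t((316,r),42))
for z in (54,55.5): print("pad bottom",[(r,t((316,r),z)[0]) for r in (191,192,193,194)],t(f(155,335),z)[1],t(f(375,335),z)[1])
```

```text
rows180-206 [144.0, 147.0, 145.0, 148.0, 142.0, 137.0, 127.0, 127.0, 138.0, 137.0, 130.0, 113.0, 106.0, 122.0, 129.0, 132.0, 129.0, 131.0, 133.0, 133.0, 136.0, 142.0, 149.0, 148.0, 149.0, 147.0]
block +x edge [ 30.1 -43.6 118.4] [ 29.3  44.1 118.4] slot outer ends [  3.3 -26.7 118.4] [  3.3  27.2 118.4]
slot edge 184 [  5.4   0.3 118.4]
slot edge 185 [  4.4   0.3 118.4]
slot edge 186 [  3.5   0.3 118.4]
slot edge 187 [  2.6   0.3 118.4]
slot edge 188 [  1.7   0.3 118.4]
pad bottom [(191, np.float64(2.8)), (192, np.float64(1.9)), (193, np.float64(1.0)), (194, np.float64(0.1))] -22.5 23.5
pad bottom [(191, np.float64(3.2)), (192, np.float64(2.4)), (193, np.float64(1.5)), (194, np.float64(0.6))] -22.4 23.3
```

Request:
step_arm:
  motion:
    - {"slide": [-1.5, 0, 0], "dr": [0, 0, 0], "jaw": 20}
    - {"slide": [-1.5, 0, 4], "dr": [0, 0, 0], "jaw": 20}
    - {"slide": [-1.5, 0, 8], "dr": [0, 0, 0], "jaw": 20}
    - {"slide": [-1.5, 0, 11], "dr": [0, 0, 0], "jaw": 20}
    - {"slide": [-1.5, 0, 14], "dr": [0, 0, 0], "jaw": 20}
    - {"slide": [-1.5, 0, 16.5], "dr": [0, 0, 0], "jaw": 20}
    - {"slide": [-1.5, 0, 19], "dr": [0, 0, 0], "jaw": 20}
    - {"slide": [-1.5, 0, 19], "dr": [0, 0, 0], "jaw": 20}

```text
clock: 33.3
position: [464.5, -168.9, 140.7]
ee_rot: [0.995, -0.102, -0.0, -0.0]
contact_force: [-0.6, 0.1, -0.7]
gripper_width: 26.5
grasp_force: 59.2
```

Run:
```python
from h import *
s,M=rep(4);F=np.array(s["contact_force"]);print(s["position"],(M.T@F).round(1),(M.T@s["wrist_torque"]).round(2))
```

```text
t 33.5 hook u,l,w [275.46 110.42 -18.96] x axis [0.479, -0.878, 0.0] y.L,H 0.479 0.878
F [ 0.09 -0.31 -1.42] T [-0.02  -0.003 -0.025] w 27.0 [-0.02  0.26 -0.43  0.   -0.88  1.39]
[ 464.74858401 -168.88491103  141.04005006] [-0.2  0.7  1.5] [-0.02 -0.    0.06]
```

The end has entered the slot with no contact. Continuing down.

Request:
step_arm:
  motion:
    - {"slide": [0, 0, 2], "dr": [0, 0, 0], "jaw": 20}
    - {"slide": [0, 0, 4], "dr": [0, 0, 0], "jaw": 20}
    - {"slide": [0, 0, 6], "dr": [0, 0, 0], "jaw": 20}
    - {"slide": [0, 0, 8], "dr": [0, 0, 0], "jaw": 20}
    - {"slide": [0, 0, 10], "dr": [0, 0, 0], "jaw": 20}
    - {"slide": [0, 0, 12], "dr": [0, 0, 0], "jaw": 20}
    - {"slide": [0, 0, 14], "dr": [0, 0, 0], "jaw": 20}
    - {"slide": [0, 0, 14], "dr": [0, 0, 0], "jaw": 20}

```text
clock: 34.5
position: [464.5, -168.9, 126.7]
ee_rot: [0.995, -0.102, -0.0, 0.0]
contact_force: [-0.5, -0.5, -1.4]
gripper_width: 27.1
grasp_force: 59.2
```

Run:
```python
from h import *
s,M=rep(4);F=np.array(s["contact_force"]);print(s["position"],(M.T@F).round(1),(M.T@s["wrist_torque"]).round(2))
```

```text
t 34.7 hook u,l,w [275.46 110.45 -33.01] x axis [0.479, -0.878, 0.0] y.L,H 0.479 0.878
F [ 0.25  0.26 -1.76] T [-0.016 -0.003  0.015] w 26.7 [-0.02  0.27 -0.45  0.   -0.85  1.39]
[ 464.71379122 -168.89823619  126.99121229] [-0.1 -0.4  1.3] [-0.01 -0.02 -0.01]
```

Floor expected at TCP ≈ 117–119. Easing down.

Request:
step_arm:
  motion:
    - {"slide": [0, 0, 1.5], "dr": [0, 0, 0], "jaw": 20}
    - {"slide": [0, 0, 3], "dr": [0, 0, 0], "jaw": 20}
    - {"slide": [0, 0, 4.5], "dr": [0, 0, 0], "jaw": 20}
    - {"slide": [0, 0, 6], "dr": [0, 0, 0], "jaw": 20}
    - {"slide": [0, 0, 7], "dr": [0, 0, 0], "jaw": 20}
    - {"slide": [0, 0, 8], "dr": [0, 0, 0], "jaw": 20}
    - {"slide": [0, 0, 9], "dr": [0, 0, 0], "jaw": 20}
    - {"slide": [0, 0, 9], "dr": [0, 0, 0], "jaw": 20}

```text
clock: 35.7
position: [464.7, -168.9, 117.9]
ee_rot: [0.995, -0.102, 0.0, 0.0]
contact_force: [0.2, -1.0, -2.2]
gripper_width: 26.7
grasp_force: 59.4
```

Run:
```python
from h import *
s,M=rep(4);F=np.array(s["contact_force"]);print(s["position"],(M.T@F).round(1),(M.T@s["wrist_torque"]).round(2))
```

```text
t 35.9 hook u,l,w [275.41 110.54 -42.08] x axis [0.479, -0.878, -0.0] y.L,H 0.479 0.878
F [ 0.24  0.12 -1.52] T [ 0.03  -0.001  0.029] w 26.8 [-0.02  0.28 -0.46 -0.   -0.82  1.39]
[ 464.6157713  -168.87740765  117.91670787] [ 0.2 -0.6  1.7] [ 0.05 -0.01 -0.01]
```

Request:
step_arm:
  motion:
    - {"slide": [0, 0, 0.4], "dr": [0, 0, 0], "jaw": 20}
    - {"slide": [0, 0, 0.8], "dr": [0, 0, 0], "jaw": 20}
    - {"slide": [0, 0, 1.2], "dr": [0, 0, 0], "jaw": 20}
    - {"slide": [0, 0, 1.5], "dr": [0, 0, 0], "jaw": 20}
    - {"slide": [0, 0, 1.5], "dr": [0, 0, 0], "jaw": 20}
    - {"slide": [0, 0, 1.5], "dr": [0, 0, 0], "jaw": 20}
    - {"slide": [0, 0, 1.5], "dr": [0, 0, 0], "jaw": 20}
    - {"slide": [0, 0, 1.5], "dr": [0, 0, 0], "jaw": 20}

```text
clock: 36.9
position: [465.2, -169.0, 117.8]
ee_rot: [0.995, -0.101, 0.001, 0.0]
contact_force: [-2.5, 1.8, 7.8]
gripper_width: 26.9
grasp_force: 60.2
```

Run:
```python
from h import *
s,M=rep(4);print(s["position"])
```

```text
t 37.1 hook u,l,w [275.73 109.98 -42.23] x axis [0.479, -0.878, 0.002] y.L,H 0.479 0.878
F [-1.68  1.4   7.61] T [ 0.45   0.648 -0.036] w 26.8 [-0.02  0.29 -0.46  0.   -0.82  1.39]
[ 465.24455988 -169.01776519  117.77433171]
```

The floor is felt at TCP z≈117.8 with about 9 N; 117 was expected. I'll relax and let go.

Request:
step_arm:
  motion:
    - {"slide": [0, 0, -0.8], "dr": [0, 0, 0], "jaw": 20}
    - {"slide": [0, 0, -1.0], "dr": [0, 0, 0], "jaw": 20}
    - {"slide": [0, 0, -1.0], "dr": [0, 0, 0], "jaw": 28}
    - {"slide": [0, 0, -1.0], "dr": [0, 0, 0], "jaw": 32}
    - {"slide": [0, 0, -1.0], "dr": [0, 0, 0], "jaw": 38}
    - {"slide": [0, 0, -1.0], "dr": [0, 0, 0], "jaw": 44}
    - {"slide": [0, 0, -1.0], "dr": [0, 0, 0], "jaw": 50}
    - {"slide": [0, 0, -1.0], "dr": [0, 0, 0], "jaw": 50}

```text
clock: 38.1
position: [464.6, -168.9, 117.4]
ee_rot: [0.995, -0.102, -0.0, 0.0]
contact_force: [-0.8, 0.2, -0.8]
gripper_width: 49.9
grasp_force: 0.0
```

Request:
step_arm:
  motion:
    - {"slide": [0, 0, -5], "dr": [0, 0, 0], "jaw": 50}
    - {"slide": [0, 0, -15], "dr": [0, 0, 0], "jaw": 50}
    - {"slide": [0, 0, -30], "dr": [0, 0, 0], "jaw": 50}
    - {"slide": [0, 0, -50], "dr": [0, 0, 0], "jaw": 50}
    - {"slide": [0, 0, -75], "dr": [0, 0, 0], "jaw": 50}
    - {"slide": [0, 0, -100], "dr": [0, 0, 0], "jaw": 50}
    - {"slide": [0, 0, -125], "dr": [0, 0, 0], "jaw": 50}
    - {"slide": [0, 0, -140], "dr": [0, 0, 0], "jaw": 50}

```text
clock: 39.1
position: [465.0, -168.9, 259.5]
ee_rot: [0.995, -0.102, 0.001, -0.0]
contact_force: [-0.3, 1.0, 0.6]
gripper_width: 50.0
grasp_force: 0.0
```

Run:
```python
from h import *
rep(1)
sd=optics.get_image("side");sc=optics.get_image("scene")
a=cv2.resize(sd[170:310,190:350],None,fx=2.5,fy=2.5,interpolation=2);b=cv2.resize(sc[160:280,320:440],None,fx=3.3,fy=3.3,interpolation=2)
o=np.zeros((400,800,3),np.uint8);o[:350,:400]=a;o[:396,402:798]=b;cv2.imwrite("pics/fin.png",o)
```

```text
t 39.15 hook u,l,w [276.08 109.47 100.97] x axis [0.479, -0.878, 0.006] y.L,H 0.479 0.878
F [ 1.   -0.13  1.31] T [-0.06  -0.098 -0.013] w 49.9 [-0.02  0.14 -0.26  0.   -1.17  1.39]
```

View pics/fin.png

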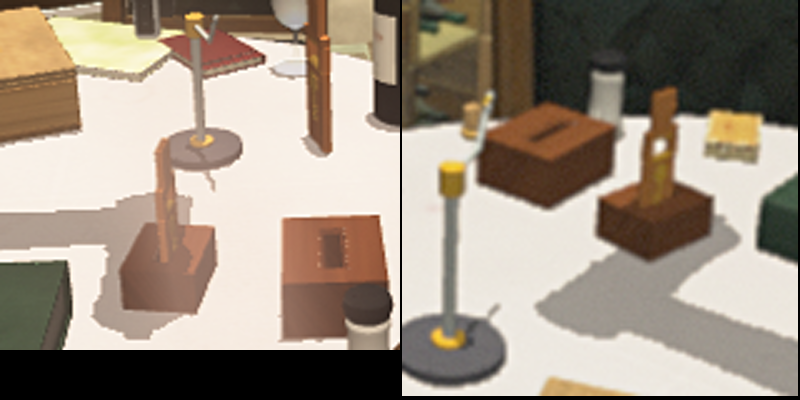

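The paddle stands in the small block's slot, with its tab top at scene (399,188) / side (255,227). I'll check the height numerically, then hand in.

Run:
```python
from h import *
cs,ci=cam("scene"),cam("side")
print(tri([ray(*cs[:2],(399.4,187.9)),ray(*ci[:2],(254.8,227.2))]).round(1))
print([(z,proj(*cs[:2],(461,-169,z)).round(1),proj(*ci[:2],(461,-169,z)).round(1)) for z in (150,165,180)])
```

```text
[ 461.5 -162.6  148. ]
[(150, array([400.4, 186.6]), array([254.2, 227.8])), (165, array([400.8, 182. ]), array([253.7, 221.8])), (180, array([401.2, 177.4]), array([253.3, 215.7]))]
```

The tab top is at z≈148–150, so the paddle is fully home.

```bash
python3 -c "
from bench import arm
print(arm.job_done())"
```

```text
the job is handed in; nothing more can be done
None
```

The paddle is off the hook, with only light touches of about 2–3 N felt on the bar, and stands released and fully home in the small block's slot; the job was handed in at about 39 s.

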